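# Get the round bun stamp out of the slide-lid box

## Task

On the bakery counter, slide the lid of the wooden box along its grooves, towards the robot, until it clears the box, and lay it flat on the counter with its grip upwards. Then lift out the bun stamp with the round foot and stand it upright, foot down, on the paper in the empty wooden tray, without dropping it. Leave the square-footed stamp in its place in the box.

Things in the scene. Friction and masses are not known exactly. Their poses are not given: they have to be found in the camera images.
- box: Pale wooden box, fixed to the counter, 150 (its x) x 144 (its y) x 88 mm tall; origin at the centre of its underside, z up. Walls 14 mm thick. Each long side wall has a groove 8 mm deep, from 70 to 80 mm height under an 8 mm lip, that carries the lid. The +x end is closed; at the -x end (nearest the robot) the wall is only 69 mm tall and the grooves are open: the lid leaves only towards -x.
- box_mouth (a point): Point on the box at the open front end of the grooves: middle of the front face (x = -75 mm in the box's frame), at the height of the lid's underside, 70 mm. The lid is clear of the grooves once its back edge is past here.
- box_floor (a point): Centre of the box's inner floor (122 x 116 mm), 8 mm above the counter. A cross divider 22 mm tall stands here along the box's y and parts two compartments along x, with one stamp standing in each; which one in which varies.
- lid: Flat wooden lid, loose in the grooves, 135 (its x) x 128 (its y) x 7 mm, 0.1 to 0.2 kg; on top at its centre a grip bar 18 (x) x 60 (y) mm, rising to 33 mm above the underside. Origin at the centre of its underside, axes as the box's. Shut, it is at x = -8, z = 70 mm in the box's frame; it starts up to 15 mm open and is clear beyond x = -143. Play 2 mm to each side, 3 mm in height.
- stamp_round: Wooden bun stamp with a round foot, upright in one compartment under the lid: foot 46 mm in diameter, 14 mm tall; upright turned handle 24 mm in diameter from 26 to 52 mm height, neck 19 mm below it; 58 mm tall in all, 50 to 100 g. Origin at the centre of its underside, z up.
- stamp_square: The other bun stamp, with a square foot 40 x 40 x 14 mm and the same handle, 58 mm tall, standing in the other compartment. Origin at the centre of its underside. It stays there.
- tray: Empty pale wooden tray lined with paper, fixed to the counter: 200 (its x) x 170 (its y) x 28 mm tall outside, walls and floor 10 mm, so the inner floor is 180 x 150 mm, 10 mm above the counter. Origin at the centre of its underside. Box and tray stand to either side of the middle, which one left varying.
There are look-alikes about, which are no part of the job. Several things have the shape of the lid; the one meant has the colours described above.

How it is judged (in metres and radians):
On the way, in this order (a step that is already met when the one before it is completed fails the run):
1. the lid is being slid along its grooves: drawn well out and still running in them (x of lid in the frame of box between -0.14 and -0.06 m and z of lid in the frame of box between 0.06 and 0.085 m and y of lid in the frame of box between -0.008 and 0.008 m), for 0.05 s.
2. the lid lies flat on the counter, grip upwards (height (world z) of lid below 0.008 m and angle between lid's own z axis and vertical below 0.1 rad and linear speed of lid below 0.03 m/s and contact force between the fingers and lid below 0.1 N), for 0.2 s.
3. the round-footed stamp has been lifted out of the box (z of stamp_round in the frame of box above 0.07 m), for 0.1 s.
At the end, for the whole second after the job is handed in: The lid lies flat on the counter (within 0.1 rad, underside within 8 mm of the counter), grip upwards; the round-footed stamp stands upright (within 0.1 rad), foot down on the floor of the empty tray; the square-footed stamp stands within 30 mm of where it was in the box; all at rest (height (world z) of lid below 0.008 m and angle between each of lid, stamp_round's own z axis and vertical below 0.1 rad and linear speed of each of lid, stamp_round below 0.02 m/s and x of stamp_round in the frame of tray between -0.08 and 0.08 m and y of stamp_round in the frame of tray between -0.065 and 0.065 m and z of stamp_round in the frame of tray below 0.016 m and distance of stamp_square from where it was at the start of the episode below 0.03 m and angle between stamp_square's own z axis and vertical below 0.2 rad); the robot touches nothing.
It fails at once if the square-footed stamp is lifted out of the box (z of stamp_square in the frame of box above 0.06 m).
It fails at once if the round-footed stamp is dropped (it falls freely for more than about 25 mm) or thrown (linear speed of stamp_round above 0.7 m/s and contact force between the fingers and stamp_round below 0.1 N).
It also fails if it takes over 61 s, if anything falls off the work surface, if the arm or the gripper's body presses on something with over 40 N, if the wrist force passes 120 N, or if a joint passes its speed limit or range.

## Robot

A 6-joint arm with a two-finger parallel gripper is mounted at the origin on the work surface. World frame = base frame: x ahead of the robot, y to its left, z up, the work surface at z = 0. Lengths are in mm, angles in rad, forces in N, time in s.
With the tool pointing down it reaches from about 275 to 1000 mm from the base axis. Payload 8.4 kg.
Tool frame: the origin (TCP) lies on the centre line of the jaws, within the pads' length; the fingertips stand r.tip_reach ahead of it and the grasp point (between the pads) lies 11 mm behind it (r.tip_reach is the distance from the TCP to the fingertips, in mm); z points along the fingers, y is the line along which they close (so a half turn about z gives the same grasp; the last joint's range is limited). The gripper opens to 85 mm and grips with 20 to 120 N. Pads are 22 mm wide; open, the fingers measure 114 mm over their backs; the gripper's body (76 mm by 85 mm) begins 54 mm behind the grasp point. The pads swing forward as they close: fully open they stand 13 mm farther back than shut.
Start: joints at [-1.221, 0.353, 1.633, -0, 1.155, -0.002], TCP at [215.366, -586.724, 239.281] pointing down, gripper open.
Joint ranges: [-2.63, 2.63], [-0.92, 2.1], [0.06, 2.66], [-1.3, 4.44], [0, 2.69], [-3.02, 3.02]. Speed limits (rad/s): [2.22, 2.22, 2.79, 3.14, 3.14, 3.14].

## Interface

Orientations are given as [roll, pitch, yaw] about the fixed x, y, z axes, in that order (R = Rz(yaw) Ry(pitch) Rx(roll)).
In Python, from rig import r gives the robot as it stands.
- The arm moves only by the tool carry_out, never from a script. Its argument "targets" is a list of rows, each an object with "dp": the shift along the tool's x, y, z in mm, a list of three; "yaw": the turn about the tool's z in degrees. A call has 1 to 12 rows; each row is the pose to reach, as a shift and turn from the pose commanded when the call began, along the tool's axes at that moment; what a row does not reach only later rows make up. A row lasts 1/8 s, in which the tool goes at most 62.5 mm and 10.7 degrees, less where a joint would pass 70% of its speed; a pose out of reach is approached as far as the arm can. A call with a gripper value outside its range is refused whole. "fingers" is the opening, from -1 (shut) to 1 (fully open), so that 0 is half open, set as the call begins (left out, the last holds). The fingers move at their own pace and stop on an object; "grip_force" is the grip in N (left out, the last holds). Time passes only in rows, so rows that repeat a pose let the fingers close. It gives the time, the measured TCP pose, the force, the opening and the grip force at its end, in the units of the state.
- r.sense(): the state, without advancing time (a new reading comes with each control period).
- r.grab_frame(name): name is "scene" or "top" or "wrist"; returns the picture (480x640x3 uint8, red, green, blue); there is no depth.
- r.get_calibration(name): a dict with "fx", "fy", "cx", "cy" (pixels), "dist_coeffs" ([k1, k2, p1, p2, k3] as OpenCV has them; the pictures are not rectified), "rvec" (rotation vector, rad) and "tvec" (3), from world to camera coordinates, as OpenCV has them. Camera axes: x right, y down, z forward; pixel columns grow to the right and rows downward; lengths in mm; the calibration is good to about 2 mm. A picture is of the moment at which its call begins: read the wrist's pose just before it. get_calibration takes no time and is no camera call; for the wrist camera it gives the pose at the moment of the call.
- r.sign_off(): hands the job in; it is judged then, once.
The state is a dict: "clock": time; "qpos": joint angles; "qvel": joint speeds; "joint_efforts": joint torques, N m; "eef_pos": TCP position; "tcp_rot": TCP orientation; "contact_force": force on the tool from outside, world axes, zero at the start; "wrist_torque": the same for the moment, N m; "opening": opening from 0.0 (shut) to 1.0 (fully open); "grasp_force": force on a finger pad.
Only numpy, scipy, OpenCV 4.12 (cv2) and the standard library are available. Lean on these libraries where they do the work, as an engineer would, in place of code of your own. Each camera call takes 0.05 s, during which the arm holds its last target. There are 200 camera calls.

## Working session

There is one attempt and no reset: what is moved stays moved. The work goes in short steps, Python scripts to look and compute and a tool call to move; the robot and the scene stay as the last step left them, time stands still between calls to the robot, and variables do not carry over. Pictures are saved under pics/ and viewed, at most 10 in all, crops included, and the job is handed in when it is done.

Besides the shell and the picture viewer there is one more tool, called after "Emit:" as name(argument=value, ...), one argument or row to a line, values as JSON. carry_out: Moves the arm, as the interface text tells. Its arguments: {"type":"object","properties":{"targets":{"type":"array","items":{"type":"object","properties":{"dp":{"type":"array","items":{"type":"number"}},"yaw":{"type":"number"}}}},"fingers":{"type":"number"},"grip_force":{"type":"number"}},"required":["targets"]}

```bash
ls; mkdir -p pics; python3 - <<'E'
from rig import r
import cv2,numpy as np
print(r.sense(), r.tip_reach)
ims=[]
for n in("scene","top"):
    im=r.grab_frame(n)[:,:,::-1]; cv2.imwrite(f"pics/{n}0.png",im)
    print(n,r.get_calibration(n))
E
```

```text
pics
{'clock': 0.0, 'qpos': array([-1.22136747e+00,  3.53673414e-01,  1.63412904e+00,  1.89313578e-05,
        1.15519428e+00, -2.40515137e-03]), 'qvel': array([ 1.03650590e-03, -1.14841805e-03,  2.26238601e-03, -6.96695351e-05,
        1.44473100e-03, -3.44902625e-05]), 'joint_efforts': array([ 9.15838500e-04, -6.05254483e+01, -3.42065191e+01,  8.55662438e-05,
        9.43064078e-03, -3.13211115e-05]), 'eef_pos': array([ 215.23193063, -586.27936469,  238.5480699 ]), 'tcp_rot': array([-3.14018861e+00, -2.06860280e-05,  3.51826333e-01]), 'contact_force': array([-0.38214491,  0.94704368, -0.54681405]), 'wrist_torque': array([-0.09579124,  0.02931932,  0.0202713 ]), 'grasp_force': 0.0, 'opening': 1.000846908200204} 8.0
scene {'fx': 453.27575059481507, 'fy': 453.27575059481507, 'cx': 321.18500308104274, 'cy': 237.97688332984654, 'dist_coeffs': array([-0.08428552,  0.        ,  0.        ,  0.        ,  0.        ]), 'rvec': array([ 2.36744919,  0.67199046, -0.23758496]), 'tvec': array([-424.16277326, -174.50240356,  939.43221318])}
top {'fx': 542.728175455202, 'fy': 542.728175455202, 'cx': 319.8891504144329, 'cy': 242.51777099718032, 'dist_coeffs': array([-0.14201541,  0.        ,  0.        ,  0.        ,  0.        ]), 'rvec': array([ 2.12157719, -2.17671314,  0.17960692]), 'tvec': array([ -1.08216249, 509.27733915, 939.14688864])}
```

View pics/top0.png

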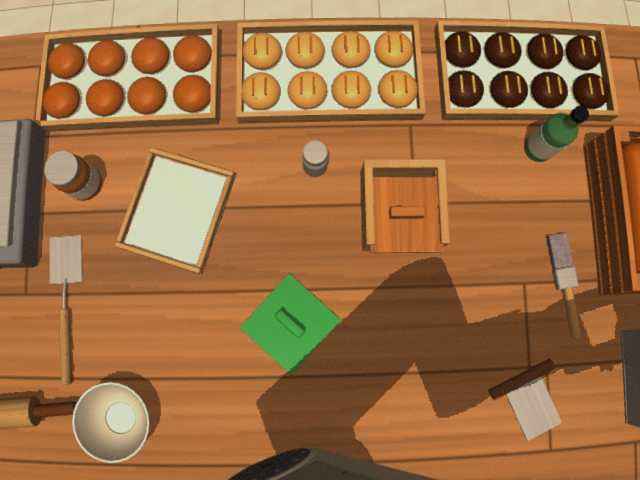

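View pics/scene0.png

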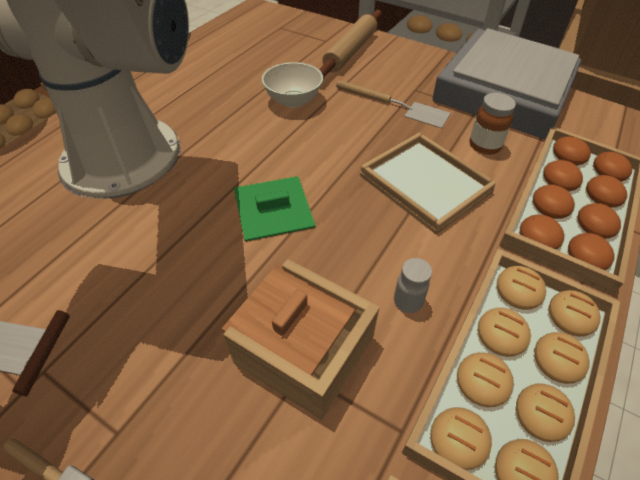

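Candidates for the lid: wooden lid in the box (top 407,212), and the green lid-shaped plate lying on the counter (top 290,323). The first one, in the grooves with wood colours, fits. The tray is the empty papered one at top (176,210); the three bun-filled trays are look-alikes. Next is the close crop.

```bash
cat > h.py <<'E'
from rig import r
import cv2,numpy as np
def ray(c,uv,z):
    K=np.array([[c['fx'],0,c['cx']],[0,c['fy'],c['cy']],[0,0,1]])
    p=cv2.undistortPoints(np.array(uv,float).reshape(-1,1,2),K,np.array(c['dist_coeffs']))[:,0]
    R=cv2.Rodrigues(np.array(c['rvec']))[0]; o=-R.T@c['tvec']
    d=np.c_[p,np.ones(len(p))]@R
    return o+d*((z-o[2])/d[:,2])[:,None]
def proj(c,X):
    K=np.array([[c['fx'],0,c['cx']],[0,c['fy'],c['cy']],[0,0,1]])
    return cv2.projectPoints(np.array(X,float).reshape(-1,1,3),np.array(c['rvec']),np.array(c['tvec']),K,np.array(c['dist_coeffs']))[0][:,0]
E
python3 - <<'E'
from h import *
a=cv2.imread("pics/top0.png");c=r.get_calibration("top")
cv2.imwrite("pics/crop1.png",cv2.resize(a[150:265,350:465],None,fx=5,fy=5,interpolation=cv2.INTER_CUBIC))
hsv=cv2.cvtColor(a,cv2.COLOR_BGR2HSV)
print(hsv[210,176],hsv[165,405],hsv[200,368])
# paper of tray
m=((hsv[:,:,1]<60)&(hsv[:,:,2]>160)).astype('u1')
n,l,s,ce=cv2.connectedComponentsWithStats(m)
k=l[210,176]; P=np.argwhere(l==k)[:,::-1]
W=ray(c,P,10)[:,:2].astype('f4'); print("paper",s[k],cv2.minAreaRect(W))
E
```

```text
[ 36  35 219] [ 16 159 204] [ 16 153 215]
paper [ 125  158  101  107 6776] ((582.96826171875, 256.88702392578125), (144.52789306640625, 175.38052368164062), 71.34625244140625)
```

View pics/crop1.png

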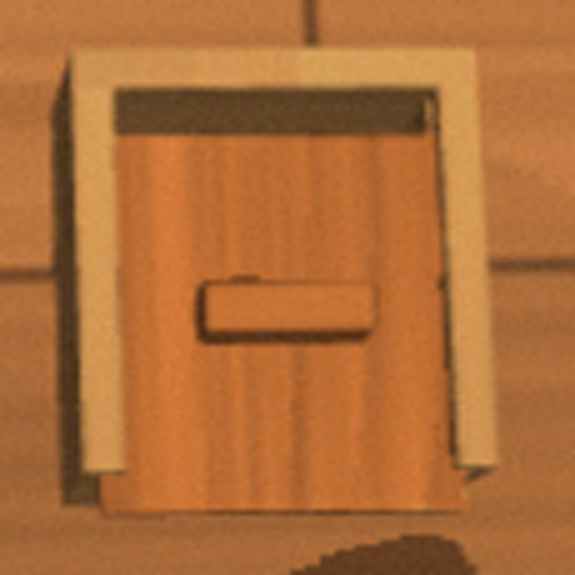

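The crop shows the wooden lid in the box's grooves. Grip top is at crop (203..375, 282..333); rim corners are (72,50), (475,50), (497,467), (84,472); the lid's front edge is at y≈512.

```bash
python3 - <<'E'
from h import *
c=r.get_calibration("top")
f=lambda p,z: ray(c,np.array(p)/5+[349.6,149.6],z)[:,:2]
B=f([(72,50),(475,50),(497,467),(84,472)],88)
print(B.round(1)); print("centre",B.mean(0)); 
print("x-axis angs",[np.degrees(np.arctan2(*(d[::-1]))) for d in (B[1-1]-B[3],B[1]-B[2])], "y:",np.degrees(np.arctan2(*((B[0]-B[1])[::-1])))-90)
G=f([(205,281),(376,282),(374,332),(203,333)],103); print(G.round(1),G.mean(0)); d=G[0]-G[1];print(np.degrees(np.arctan2(d[1],d[0]))-90)
L=f([(101,512),(467,511)],77);print("front",L, np.hypot(*(L[0]-L[1])))
s=r.sense();print(s['eef_pos'],np.degrees(s['tcp_rot']))
E
```

```text
[[ 647.3  -94.9]
 [ 645.1 -238.8]
 [ 495.2 -236.5]
 [ 497.   -92.9]]
centre [ 571.15756616 -165.77979439]
x-axis angs [np.float64(-0.7600144003658652), np.float64(-0.8720515370894651)] y: -0.8798484678357568
[[ 559.7 -135.5]
 [ 558.2 -194.6]
 [ 540.7 -192.8]
 [ 541.6 -133.9]] [ 550.04986843 -164.20617148]
-1.5159528011353984
front [[ 484.52185853  -99.3906586 ]
 [ 481.57528819 -227.75030157]] 128.3934586276164
[ 215.20255586 -586.32213362  238.62505837] [-1.79926567e+02  1.08831152e-03  2.01565588e+01]
```

Emit:
carry_out(
  targets=[
    {"dp": [50, -30, 0], "yaw": -8},
    {"dp": [100, -61, 0], "yaw": -16},
    {"dp": [150, -92, 0], "yaw": -24},
    {"dp": [200, -122, 10], "yaw": -32},
    {"dp": [250, -153, 20], "yaw": -40},
    {"dp": [300, -183, 30], "yaw": -48},
    {"dp": [350, -214, 40], "yaw": -56},
    {"dp": [400, -244, 50], "yaw": -63},
    {"dp": [440, -269, 60], "yaw": -69},
    {"dp": [460, -281, 78], "yaw": -69},
    {"dp": [460, -281, 78], "yaw": -69},
    {"dp": [460, -281, 78], "yaw": -69},
  ],
  fingers=0.2,
  grip_force=40,
)

```text
clock: 1.6
eef_pos: [549.9, -164.9, 161.4]
tcp_rot: [-3.141, 0.0, 1.556]
contact_force: [0.3, 0.1, -0.0]
opening: 0.598
grasp_force: 0.0
```

```bash
python3 - <<'E'
from h import *
cv2.imwrite("pics/w1.png",r.grab_frame("wrist")[:,:,::-1]); c=r.get_calibration("wrist")
print({k:np.round(v,3) for k,v in c.items()})
s=r.sense();print(s['eef_pos'],np.degrees(s['tcp_rot']),s['qpos'],s['opening'])
print(proj(c,[[550,-164.2,103],[559.7,-135.5,103],[541,-193,103]]))
E
```

```text
{'fx': np.float64(343.43), 'fy': np.float64(343.43), 'cx': np.float64(327.694), 'cy': np.float64(241.187), 'dist_coeffs': array([-0.027,  0.   ,  0.   ,  0.   ,  0.   ]), 'rvec': array([-2.841,  0.023,  0.003]), 'tvec': array([-551.317, -165.481,  258.294])}
[ 549.98169339 -165.21268036  161.72285209] [1.79995597e+02 1.58080376e-02 8.91171047e+01] [-2.94290486e-01  3.61123197e-01  1.81408276e+00 -2.96670677e-04
  9.66236885e-01 -2.78712458e-01] 0.5968355049133629
[[329.71690438 263.72093443]
 [345.88503221 216.75660642]
 [315.97018326 307.01545908]]
```

View pics/w1.png

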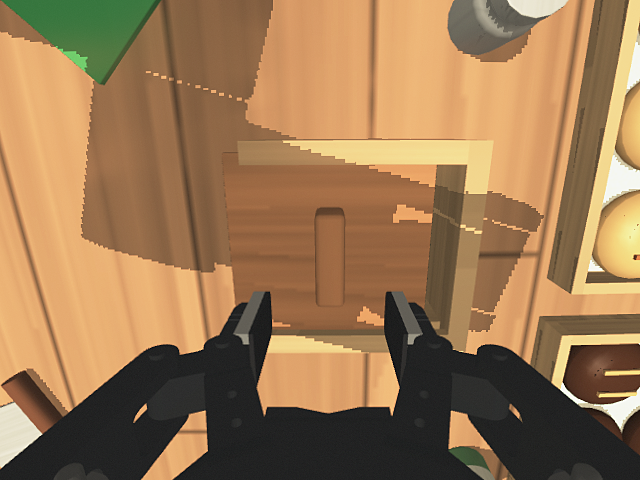

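The wrist view shows the grip at (316–344, 208–306), centred between the fingers and matching the prediction. Now I lower and close.

Emit:
carry_out(
  targets=[
    {"dp": [0, 0, 20], "yaw": 0},
    {"dp": [0, 0, 40], "yaw": 0},
    {"dp": [0, 0, 60], "yaw": 0},
    {"dp": [0, 0, 68], "yaw": 0},
    {"dp": [0, 0, 72], "yaw": 0},
    {"dp": [0, 0, 72], "yaw": 0},
  ],
)

```text
clock: 2.4
eef_pos: [550.5, -164.8, 89.8]
tcp_rot: [3.141, 0.0, 1.556]
contact_force: [0.5, -0.6, 0.2]
opening: 0.603
grasp_force: 0.0
```

Emit:
carry_out(
  targets=[
    {"dp": [0, 0, 0], "yaw": 0},
    {"dp": [0, 0, 0], "yaw": 0},
    {"dp": [0, 0, 0], "yaw": 0},
    {"dp": [0, 0, 0], "yaw": 0},
    {"dp": [0, 0, 0], "yaw": 0},
    {"dp": [0, 0, 0], "yaw": 0},
  ],
  fingers=-1,
)

```text
clock: 3.15
eef_pos: [550.8, -164.5, 90.0]
tcp_rot: [3.141, 0.0, 1.556]
contact_force: [-1.2, -0.0, 6.6]
opening: 0.202
grasp_force: 40.5
```

Emit:
carry_out(
  targets=[
    {"dp": [0, -6, -1], "yaw": 0},
    {"dp": [0, -14, -1], "yaw": 0},
    {"dp": [0, -23, -1], "yaw": 0},
    {"dp": [0, -32, -1], "yaw": 0},
    {"dp": [0, -41, -1], "yaw": 0},
    {"dp": [0, -50, -1], "yaw": 0},
    {"dp": [0, -59, -1], "yaw": 0},
    {"dp": [0, -67, -1], "yaw": 0},
    {"dp": [0, -72, -1], "yaw": 0},
    {"dp": [0, -75, -1], "yaw": 0},
    {"dp": [0, -75, -1], "yaw": 0},
  ],
)

```text
clock: 4.53
eef_pos: [475.3, -163.4, 90.3]
tcp_rot: [3.142, 0.0, 1.556]
contact_force: [0.3, 0.3, -1.2]
opening: 0.198
grasp_force: 39.5
```

```bash
python3 - <<'E'
from h import *
a=r.grab_frame("top")[:,:,::-1]; cv2.imwrite("pics/top1.png",a)
cv2.imwrite("pics/crop2.png",cv2.resize(a[130:350,240:500],None,fx=2.5,fy=2.5,interpolation=cv2.INTER_CUBIC))
s=r.sense();print(s['eef_pos'],s['contact_force'],s['wrist_torque'],s['opening'],s['grasp_force'])
E
```

```text
[ 475.56425047 -163.37495131   90.32051831] [-0.02419455 -0.2211048  -1.66254263] [-0.00496313  0.05874947 -0.01635996] 0.20184269875412558 39.515002369880676
```

View pics/crop2.png

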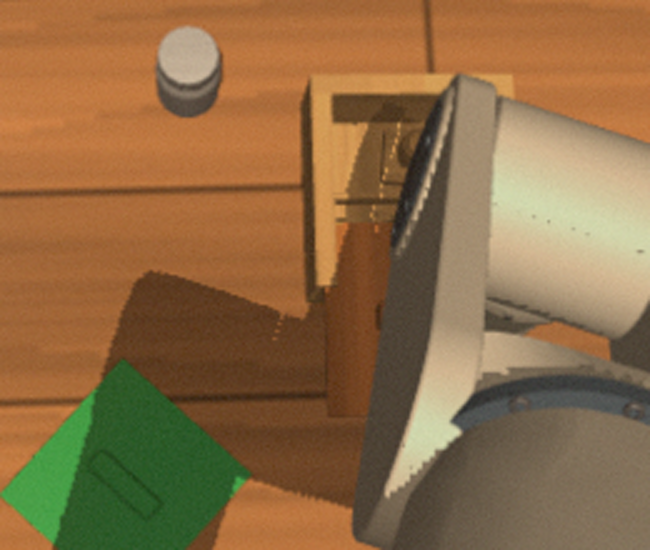

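The lid is halfway out in its grooves (front edge at crop y≈415). The rear compartment shows a stamp with a square foot corner (crop 385,130). I keep pulling, then lower.

Emit:
carry_out(
  targets=[
    {"dp": [0, -8, 0], "yaw": 0},
    {"dp": [0, -17, 0], "yaw": 0},
    {"dp": [0, -26, 0], "yaw": 0},
    {"dp": [0, -35, 0], "yaw": 0},
    {"dp": [0, -44, 0], "yaw": 0},
    {"dp": [0, -52, 0], "yaw": 0},
    {"dp": [0, -60, 0], "yaw": 0},
    {"dp": [0, -68, 0], "yaw": 0},
    {"dp": [0, -74, 0], "yaw": 0},
    {"dp": [0, -78, 0], "yaw": 0},
    {"dp": [0, -80, 0], "yaw": 0},
    {"dp": [0, -80, 0], "yaw": 0},
  ],
)

```text
clock: 6.08
eef_pos: [395.5, -162.2, 90.3]
tcp_rot: [3.141, 0.0, 1.556]
contact_force: [0.8, -0.8, -1.5]
opening: 0.201
grasp_force: 39.5
```

Emit:
carry_out(
  targets=[
    {"dp": [0, 0, 8], "yaw": 0},
    {"dp": [0, 0, 18], "yaw": 0},
    {"dp": [0, 0, 28], "yaw": 0},
    {"dp": [0, 0, 38], "yaw": 0},
    {"dp": [0, 0, 48], "yaw": 0},
    {"dp": [0, 0, 56], "yaw": 0},
    {"dp": [0, 0, 61], "yaw": 0},
    {"dp": [0, 0, 64], "yaw": 0},
    {"dp": [0, 0, 66], "yaw": 0},
    {"dp": [0, 0, 66], "yaw": 0},
  ],
)

```text
clock: 7.32
eef_pos: [395.4, -162.2, 24.3]
tcp_rot: [3.142, 0.0, 1.556]
contact_force: [0.4, 0.1, -1.2]
opening: 0.202
grasp_force: 39.5
```

Emit:
carry_out(
  targets=[
    {"dp": [0, 0, 1], "yaw": 0},
    {"dp": [0, 0, 2], "yaw": 0},
    {"dp": [0, 0, 3], "yaw": 0},
    {"dp": [0, 0, 3], "yaw": 0},
  ],
)

```text
clock: 7.82
eef_pos: [395.4, -162.1, 21.2]
tcp_rot: [-3.142, -0.0, 1.556]
contact_force: [-0.4, -0.5, -1.4]
opening: 0.203
grasp_force: 39.5
```

Emit:
carry_out(
  targets=[
    {"dp": [0, 0, 1], "yaw": 0},
    {"dp": [0, 0, 2], "yaw": 0},
    {"dp": [0, 0, 2], "yaw": 0},
  ],
)

```text
clock: 8.2
eef_pos: [395.4, -162.2, 19.9]
tcp_rot: [3.142, 0.0, 1.556]
contact_force: [-2.9, 1.6, 14.3]
opening: 0.202
grasp_force: 41.5
```

Emit:
carry_out(
  targets=[
    {"dp": [0, 0, 0], "yaw": 0},
    {"dp": [0, 0, 0], "yaw": 0},
    {"dp": [0, 0, 0], "yaw": 0},
    {"dp": [0, 0, 0], "yaw": 0},
  ],
  fingers=0,
)

```text
clock: 8.7
eef_pos: [395.4, -162.1, 19.2]
tcp_rot: [-3.141, -0.0, 1.556]
contact_force: [-0.6, -1.4, 0.6]
opening: 0.502
grasp_force: 0.0
```

Emit:
carry_out(
  targets=[
    {"dp": [0, 0, -15], "yaw": 0},
    {"dp": [0, 0, -40], "yaw": 0},
    {"dp": [0, 0, -80], "yaw": 0},
    {"dp": [0, 0, -120], "yaw": 0},
    {"dp": [0, 0, -160], "yaw": 0},
    {"dp": [0, 20, -190], "yaw": 8},
    {"dp": [0, 50, -200], "yaw": 18},
    {"dp": [0, 70, -200], "yaw": 28},
    {"dp": [0, 70, -200], "yaw": 38},
    {"dp": [0, 70, -200], "yaw": 48},
    {"dp": [0, 70, -200], "yaw": 58},
    {"dp": [0, 70, -200], "yaw": 60},
  ],
)

```text
clock: 10.2
eef_pos: [465.2, -163.1, 219.1]
tcp_rot: [-3.141, 0.0, 0.508]
contact_force: [-0.4, -0.7, 0.1]
opening: 0.502
grasp_force: 0.0
```

```bash
python3 - <<'E'
from h import *
w=r.get_calibration("wrist");a=r.grab_frame("wrist")[:,:,::-1]; t=r.grab_frame("top")[:,:,::-1]
cv2.imwrite("pics/w2.png",a);cv2.imwrite("pics/top2.png",t)
np.save("w2.npy",w,allow_pickle=True)
cv2.imwrite("pics/pair2.png",np.hstack([cv2.resize(a,(400,300)),cv2.resize(t[130:350,220:500],(400,300))]))
s=r.sense();print(s['eef_pos'],np.degrees(s['tcp_rot']),s['qpos'],s['clock'])
print(proj(w,[[604,-166,66],[539,-165,66]]))
E
```

```text
[ 465.25763613 -163.15385978  219.18374091] [-1.79989536e+02  8.84294883e-03  2.92899849e+01] [-3.40320582e-01  1.69742996e-01  1.93027836e+00  4.88459334e-06
  1.04181038e+00  7.19266619e-01] 10.3
[[419.2495722   73.19665721]
 [374.15963463 148.75599194]]
```

View pics/pair2.png

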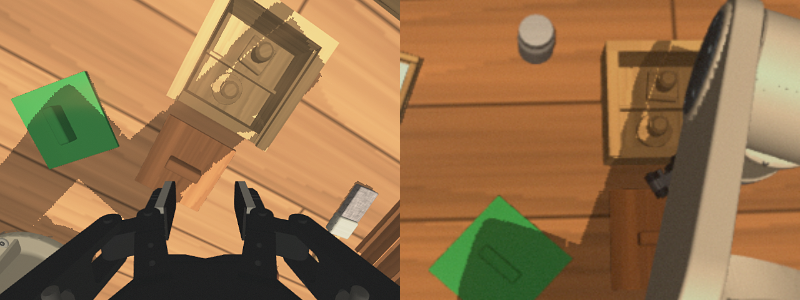

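The lid lies flat in front of the box. Both stamps are visible: the rear one has a square foot (pair 263,52) and the front one is round (228,90). I zoom in for exact positions.

```bash
python3 - <<'E'
import cv2,numpy as np
a=cv2.imread("pics/w2.png")[30:190,310:470];t=cv2.imread("pics/top2.png")[158:253,362:457]
g=lambda i:np.clip(255*(cv2.resize(i,(400,400),interpolation=cv2.INTER_CUBIC)/255.)**.6,0,255)
cv2.imwrite("pics/pair3.png",np.hstack([g(a),g(t)]))
E
```

```text
[ WARN:0@0.034] global loadsave.cpp:1063 imwrite_ Unsupported depth image for selected encoder is fallbacked to CV_8U.
```

View pics/pair3.png

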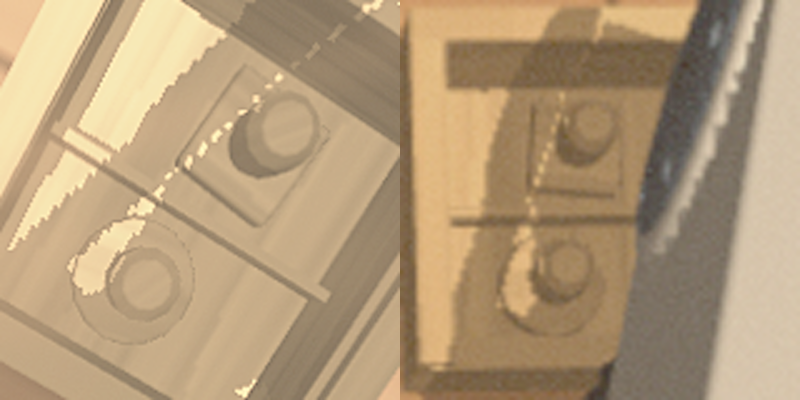

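The round stamp is the front one. Handle top is at crop (151,285) in the wrist view and (168,265) in the top view; foot centres are (133,280) and (152,282).

```bash
python3 - <<'E'
from h import *
w=np.load("w2.npy",allow_pickle=True).item();t=r.get_calibration("top")
W=lambda p:np.array([p])*.4+[309.7,29.7]
T=lambda p:np.array([p])*.2375+[361.6,157.6]
for n,p,q,z in(("handle",(151,285),(168,265),65),("foot",(133,280),(152,282),22),("sq",(290,123),(188,130),65)):
    print(n,ray(w,W(p),z).round(1),ray(t,T(q),z).round(1))
s=r.sense();y=s['tcp_rot'][2];c,n=np.cos(y),np.sin(y)
for tx,ty in((540,-165),):
    d=np.array([tx,ty])-s['eef_pos'][:2];print(d@[c,n],d@[n,-c],s['eef_pos'],np.degrees(y))
E
```

```text
handle [[ 540.8 -160.2   65. ]] [[ 540.9 -159.5   65. ]]
foot [[ 540.7 -158.4   22. ]] [[ 541.7 -159.4   22. ]]
sq [[ 603.3 -172.7   65. ]] [[ 599.3 -171.1   65. ]]
64.28372433003321 38.17632744145954 [ 465.25763613 -163.15385978  219.18374091] 29.289984886462456
```

Emit:
carry_out(
  targets=[
    {"dp": [30, 15, 0], "yaw": 10},
    {"dp": [60, 30, 0], "yaw": 20},
    {"dp": [68, 34, 20], "yaw": 30},
    {"dp": [68, 34, 50], "yaw": 30},
    {"dp": [68, 34, 80], "yaw": 30},
    {"dp": [68, 34, 100], "yaw": 30},
    {"dp": [68, 34, 120], "yaw": 30},
    {"dp": [68, 34, 140], "yaw": 30},
    {"dp": [68, 34, 158], "yaw": 30},
    {"dp": [68, 34, 170], "yaw": 30},
    {"dp": [68, 34, 178], "yaw": 30},
    {"dp": [68, 34, 178], "yaw": 30},
  ],
)

```text
clock: 11.8
eef_pos: [541.6, -160.4, 41.0]
tcp_rot: [3.141, -0.0, -0.014]
contact_force: [0.1, -4.1, -0.9]
opening: 0.497
grasp_force: 0.0
```

Emit:
carry_out(
  targets=[
    {"dp": [0, 0, 0], "yaw": 0},
    {"dp": [0, 0, 0], "yaw": 0},
    {"dp": [0, 0, 0], "yaw": 0},
    {"dp": [0, 0, 0], "yaw": 0},
    {"dp": [0, 0, 0], "yaw": 0},
  ],
  fingers=-1,
  grip_force=30,
)

```text
clock: 12.42
eef_pos: [541.6, -159.7, 41.6]
tcp_rot: [3.142, -0.0, -0.015]
contact_force: [0.6, -0.5, 4.3]
opening: 0.272
grasp_force: 29.9
```

Emit:
carry_out(
  targets=[
    {"dp": [0, 0, -3], "yaw": 0},
    {"dp": [0, 0, -10], "yaw": 0},
    {"dp": [0, 0, -22], "yaw": 0},
    {"dp": [0, 0, -36], "yaw": 0},
    {"dp": [0, 0, -50], "yaw": 0},
    {"dp": [0, 0, -65], "yaw": 0},
    {"dp": [0, 0, -80], "yaw": 0},
    {"dp": [0, 0, -95], "yaw": 0},
    {"dp": [0, 0, -108], "yaw": 0},
    {"dp": [0, 0, -116], "yaw": 0},
    {"dp": [0, 0, -120], "yaw": 0},
    {"dp": [0, 0, -120], "yaw": 0},
  ],
)

```text
clock: 13.92
eef_pos: [541.3, -159.7, 161.3]
tcp_rot: [-3.142, 0.0, -0.015]
contact_force: [1.1, -0.2, -1.0]
opening: 0.266
grasp_force: 29.5
```

Emit:
carry_out(
  targets=[
    {"dp": [1, -10, 0], "yaw": 0},
    {"dp": [2, -30, 0], "yaw": 0},
    {"dp": [5, -60, 0], "yaw": 0},
    {"dp": [8, -95, 0], "yaw": 0},
    {"dp": [11, -130, 0], "yaw": 0},
    {"dp": [14, -165, 0], "yaw": 0},
    {"dp": [17, -200, 0], "yaw": 0},
    {"dp": [20, -235, 0], "yaw": 0},
    {"dp": [23, -270, 0], "yaw": 0},
    {"dp": [26, -305, 0], "yaw": 0},
    {"dp": [28, -330, 0], "yaw": 0},
    {"dp": [29, -345, 0], "yaw": 0},
  ],
)

```text
clock: 15.42
eef_pos: [574.7, 187.1, 161.0]
tcp_rot: [-3.142, 0.001, -0.013]
contact_force: [-0.4, 0.6, -1.6]
opening: 0.27
grasp_force: 29.5
```

Emit:
carry_out(
  targets=[
    {"dp": [1, -15, 0], "yaw": 0},
    {"dp": [3, -40, 0], "yaw": 0},
    {"dp": [5, -60, 0], "yaw": 0},
    {"dp": [6, -72, 0], "yaw": 0},
    {"dp": [6, -72, 0], "yaw": 0},
    {"dp": [6, -72, 0], "yaw": 0},
  ],
)

```text
clock: 16.18
eef_pos: [582.3, 256.2, 161.2]
tcp_rot: [3.141, 0.0, -0.015]
contact_force: [0.3, 0.0, -0.8]
opening: 0.267
grasp_force: 29.5
```

```bash
python3 - <<'E'
from h import *
a=r.grab_frame("scene")[:,:,::-1]; cv2.imwrite("pics/s3.png",a)
s=r.sense();print(s['eef_pos'],np.degrees(s['tcp_rot']),s['qpos'],s['opening'],s['grasp_force'])
E
```

```text
[582.3128083  256.07858931 161.18831391] [ 1.79978278e+02  1.99522134e-02 -8.65137680e-01] [ 4.12054451e-01  4.49269689e-01  1.67562480e+00 -2.36057215e-04
  1.01717219e+00  1.99807437e+00] 0.26874265333751046 29.5438445435866
```

View pics/s3.png

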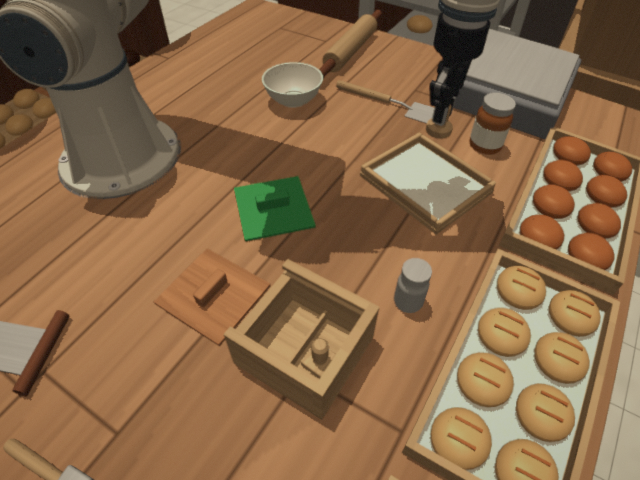

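The round stamp is held (foot at scene 437,128), the lid lies flat (212,293), and the square stamp is still in the box (320,350). Now I lower into the tray.

Emit:
carry_out(
  targets=[
    {"dp": [0, 0, 10], "yaw": 0},
    {"dp": [0, 0, 25], "yaw": 0},
    {"dp": [0, 0, 40], "yaw": 0},
    {"dp": [0, 0, 55], "yaw": 0},
    {"dp": [0, 0, 70], "yaw": 0},
    {"dp": [0, 0, 85], "yaw": 0},
    {"dp": [0, 0, 97], "yaw": 0},
    {"dp": [0, 0, 106], "yaw": 0},
    {"dp": [0, 0, 111], "yaw": 0},
    {"dp": [0, 0, 114], "yaw": 0},
    {"dp": [0, 0, 115], "yaw": 0},
    {"dp": [0, 0, 115], "yaw": 0},
  ],
)

```text
clock: 17.73
eef_pos: [582.7, 256.8, 46.6]
tcp_rot: [-3.141, -0.0, -0.015]
contact_force: [0.3, -0.1, -1.2]
opening: 0.267
grasp_force: 29.5
```

Emit:
carry_out(
  targets=[
    {"dp": [0, 0, 1], "yaw": 0},
    {"dp": [0, 0, 2], "yaw": 0},
    {"dp": [0, 0, 2], "yaw": 0},
  ],
)

```text
clock: 18.1
eef_pos: [582.4, 256.7, 44.2]
tcp_rot: [3.142, 0.0, -0.015]
contact_force: [-0.0, 0.4, -0.6]
opening: 0.271
grasp_force: 29.5
```

Emit:
carry_out(
  targets=[
    {"dp": [0, 0, 0.7], "yaw": 0},
    {"dp": [0, 0, 1.4], "yaw": 0},
    {"dp": [0, 0, 1.4], "yaw": 0},
  ],
)

```text
clock: 18.48
eef_pos: [582.5, 256.7, 43.6]
tcp_rot: [-3.142, -0.0, -0.015]
contact_force: [-2.6, -1.3, 6.5]
opening: 0.269
grasp_force: 30.3
```

Contact with the tray floor. I release and rise.

Emit:
carry_out(
  targets=[
    {"dp": [0, 0, 0], "yaw": 0},
    {"dp": [0, 0, 0], "yaw": 0},
    {"dp": [0, 0, 0], "yaw": 0},
    {"dp": [0, 0, 0], "yaw": 0},
  ],
  fingers=0.1,
)

```text
clock: 18.98
eef_pos: [582.4, 256.7, 42.8]
tcp_rot: [3.142, 0.0, -0.015]
contact_force: [0.1, -0.7, 0.0]
opening: 0.554
grasp_force: 0.0
```

Emit:
carry_out(
  targets=[
    {"dp": [0, 0, -8], "yaw": 0},
    {"dp": [0, 0, -25], "yaw": 0},
    {"dp": [0, 0, -50], "yaw": 0},
    {"dp": [0, 0, -80], "yaw": 0},
    {"dp": [0, 0, -110], "yaw": 0},
    {"dp": [0, 0, -140], "yaw": 0},
    {"dp": [0, 0, -160], "yaw": 0},
    {"dp": [0, 0, -160], "yaw": 0},
    {"dp": [0, 0, -160], "yaw": 0},
  ],
)

```text
clock: 20.1
eef_pos: [581.9, 256.5, 202.0]
tcp_rot: [3.141, 0.001, -0.015]
contact_force: [0.1, 0.6, -0.3]
opening: 0.553
grasp_force: 0.0
```

```bash
python3 - <<'E'
from h import *
a=r.grab_frame("scene")[:,:,::-1]; cv2.imwrite("pics/s4.png",a)
print(r.sense()['eef_pos'])
E
```

```text
[581.77000859 256.37077484 201.64542511]
```

View pics/s4.png

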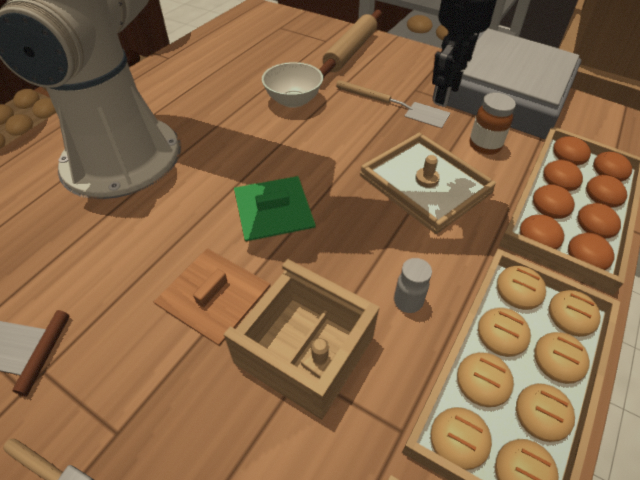

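The round stamp stands upright in the middle of the tray (428,172), the lid lies flat (212,293), and the square stamp is in the box (320,350).

```bash
python3 -c "
from rig import r
print(r.sign_off())"
```

```text
the job is handed in; nothing more can be done
None
```

I handed the job in at about 20 s on the clock: the lid lies flat on the counter with its grip up, the round stamp stands upright in the tray, and the square stamp is still in its place in the box. The final picture shows all three; the sign-off returned no verdict.

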